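# Change a flour bin over from its locked storage lid to its sifter cover

### The job

Get the flour bin ready for sifting: the wooden storage lid is locked, so turn it by its bar knob anticlockwise (seen from above), feeling with light pulls for the place where it comes free, lift it off without forcing it and set it down, knob up and not dropped, in the middle of the round cork rest. Then swing the bin's perforated metal cover over the open mouth and press it down at the catch until it snaps fully shut. Leave everything else where it stands.

Things in the scene. Friction and masses are not known exactly. Their poses are not given: they have to be found in the camera images.
- bin: white enamelled round drum, 140 mm across and 105 mm high, fixed to the worktop; origin at the centre of its underside, z up. The hinge of its metal cover is on its +y side, the steel spring catch on its -y side. Behind it, 0.58 m ahead of the robot's base and 0.45 m above the worktop, is the front edge of a wall shelf: keep the wrist clear of it
- bin_mouth (a point): centre of the bin's mouth, level with its rim. Hidden under the lid is a flange with two oppopoint notches, at an angle that differs every time and cannot be seen or read. Turned anticlockwise from above (positive about z) from its start by 20 to 86 degrees the lid's lugs stand in the notches and it lifts straight up; it does so within 7 degrees either side of the right angle. There is no stop
- bin_catch (a point): top of the nose of the spring catch, 81 mm from the bin's axis; the catch stands 16 to 18 mm above the rim and reaches from 76 to 90 mm from the axis
- lid: loose round wooden lid, 140 mm across, 0.2 to 0.35 kg; origin at the underside of its grey plug (94 mm across, 13 mm high), z up; on the plug lies the wooden plate, 6 mm thick, resting on the rim. Two lugs on the plug are caught under the bin's flange: about 2 mm of play upward, then rigid, until turned to the notches. Turning takes 0.1 to 0.3 N m. Over 90 N between lid and bin counts as forcing
- lid_knob (a point): top of the lid's bar knob, on the lid's axis, 49 mm above the lid's origin. The bar stands on the plate, 66 mm long along the lid's y, 14 mm thick along its x, 30 mm high: grip it across its thickness. 20 mm of lift brings the plug out of the bin, 40 mm clears the catch
- rest: round cork lid rest, 160 mm across, 12 mm thick, lying on the worktop and fixed; origin at the centre of its underside
- cover (a joint): angle of the bin's perforated metal cover: 0 shut flat on the mouth, growing as it opens; starts at about 1.9 to 2.25 rad, leaning back away from the mouth. The hinge stays where left above about 0.8 rad; below that the cover falls until its front edge lies on the catch at about 0.08 rad. 6 to 15 N down on its front edge snaps it past the catch to 0
- cover_hinge (a point): middle of the cover's hinge line, 80 mm from the bin's axis on its +y side, 109 mm above the bin's underside; the hinge line is parallel to the bin's x axis
- cover_tab (a point): point on the cover's upper face near its front edge, 140 mm from the hinge, where it is pressed down. The cover is a disc 144 mm across and 6 mm thick whose edge reaches 152 mm from the hinge line
- spice_jar_1: bystander: slim spice jar with a red cap, 45 mm across, 106 mm high, loose; origin at the centre of its underside
- mill_2: bystander: small shaker with a grey top, 44 mm across, 90 mm high, loose; origin at the centre of its underside
- tin_3: bystander: low round tin, 86 mm across, 40 mm high, loose; origin at the centre of its underside
- flat_tin: bystander: flat oblong tin, 63 x 105 x 24 mm, loose; origin at the centre of its underside
- kitchen_timer: bystander: kitchen timer, 67 mm across, 54 mm high, loose; origin at the centre of its underside
- box_1: bystander: carton, 73 x 132 x 93 mm, loose; origin at the centre of its underside
Not all that is in view belongs to the job. Of the things shaped like the lid, the wooden one is meant.

How it is judged:
By the outcome, as a careful person would: the job done as asked, in the order asked, and still so for the second after the job is handed in, with the robot touching nothing.
It also fails if it takes over 72 s, if anything falls off the work surface, if the arm or the gripper's body presses on something with over 40 N, if the wrist force passes 120 N, or if a joint passes its speed limit or range.

### The arm

A 7-joint arm with a two-finger parallel gripper is mounted at the origin on a cart in front of the work surface, level with it; the furniture and walls round the work are solid. World frame = base frame: x ahead of the robot, y to its left, z up, the work surface at z = 0. Lengths are in mm, angles in rad, forces in N, time in s.
With the tool pointing down it reaches from about 425 to 950 mm from the base axis. Payload 16.7 kg.
Tool frame: the origin (TCP) lies at the very end of the fingers, on their centre line; the grasp point (between the pads) lies arm.pinch_z behind it (arm.pinch_z is the distance from the TCP to the grasp point, in mm); z points along the fingers, y is the line along which they close (so a half turn about z gives the same grasp; the last joint's range is limited). The gripper opens to 94 mm and grips with 3 to 60 N. Pads are 16 mm wide; open, the fingers measure 119 mm over their backs; the gripper's body (75 mm by 177 mm) begins 78 mm behind the grasp point.
Start: joints at [-1.407, 0.426, 0.074, 1.606, -0.034, 1.111, -0.067], TCP at [207.717, 642.205, 205.467] pointing down, gripper open.
Joint ranges: [-2.85, 2.85], [-0.5, 2.14], [-1.23, 1.37], [0.21, 2.46], [-1.02, 4.16], [0.16, 2.05], [-2.73, 2.73]. Speed limits (rad/s): [1.89, 1.89, 2.39, 2.39, 3.01, 3.01, 3.01].

### API

Orientations are given as a unit quaternion [w, x, y, z].
In Python, from cell import telemetry, snapshot, sign_off, finder, arm gives the robot as it stands.
- The arm moves only by the shell command python3 -m inch FILE, which reads ROWS from the file FILE. ROWS is a JSON list of rows, 1 to 8 of them, each an object with the fields drx, dry, drz (a rotation vector in rad), sx, sy, sz (the shift in mm), jaw (the finger opening in mm); a field left out counts as zero (the opening has to be given); each row shifts and turns the commanded pose from where the row before left it, along the tool's axes as they then stand; what a row does not reach is not made up. A row lasts 1/12 s, in which the tool goes at most 41.7 mm and 0.125 rad, less where a joint would pass 70% of its speed; a pose out of reach is approached as far as the arm can. The fingers move at their own pace and stop on an object; the grip force is fixed at half the most. Time passes only in rows, so rows that do not move let the fingers close. It prints the time, the measured TCP pose, the force, the opening and the grip force at its end. Input that does not fit is refused with a message, and nothing moves.
- telemetry.observe(): the state, without advancing time (a new reading comes with each control period).
- snapshot(name): name is "scene" or "top" or "wrist"; returns a dict with "frame" (420x560x3 uint8, red, green, blue), "range_z" (420x560 float32, mm along the optical axis (not along the pixel's ray), 0 where there is no reading), "fov_y" (degrees; the focal length in pixels is half the picture's height over the tangent of half this angle, whatever the lens; pixels are square), "cx", "cy" (the principal point, pixels), "world_from_camera" (4x4, takes a point from camera to world coordinates); the wrist camera has in their place "hand_eye" (4x4, takes a point from camera to tool coordinates, whose origin is the TCP and whose axes are the flange's). Camera axes: x right, y up, looking along -z (the intrinsics and any distortion apply to the point x, -y, -z); pixel columns grow to the right and rows downward; lengths in mm; the calibration is good to about 2 mm. A picture is of the moment at which its call begins: read the wrist's pose just before it.
- sign_off(): hands the job in; it is judged then, once.
Trained networks look in the newest picture that a camera, given by its name, has taken for a name from the list of things; names that differ only in an ending like _2 or _b are one class to them, and where a whole thing is asked for, a point or a joint stands for the part that bears it (a point fixed in the world has none). Each returns a list of dicts, best first, with "confidence" (0 to 1); they miss things now and then, are a little off and sometimes report something else, mostly with a low value. They report only what shows in the picture. A call takes as long as a camera call. They do not tell look-alikes from the thing itself.
- finder.find_in(camera, thing): "position" ([x, y, z] in mm, in world coordinates, good to about 4 mm: the middle of the surface that is visible of it).
- finder.silhouettes(camera, thing): "region" (420x560 bool, what is visible of it).
The state is a dict: "t": time; "q": joint angles; "qvel": joint speeds; "effort": joint torques, N m; "position": TCP position; "tcp_rot": TCP orientation; "force": force on the tool from outside, world axes, zero at the start; "wrist_torque": the same for the moment, N m; "finger_gap": finger opening in mm; "grasp_force": force on a finger pad.
Only numpy, scipy, OpenCV 4.12 (cv2) and the standard library are available. Lean on these libraries where they do the work, as an engineer would, in place of code of your own. Each camera call takes 0.05 s, during which the arm holds its last target. There are 200 camera calls.

## Working session

There is one attempt and no reset: what is moved stays moved. The work goes in short steps, Python scripts to look and compute and a shell command to move; the robot and the scene stay as the last step left them, time stands still between calls to the robot, and variables do not carry over. Pictures are saved under pics/ and viewed, at most 10 in all, crops included, and the job is handed in when it is done.

```bash
ls; mkdir -p pics
python3 - <<'E'
from cell import telemetry, snapshot, finder, arm
import cv2,numpy as np
print(telemetry.observe(), arm.pinch_z)
ims=[]
for c in("scene","top"):
    s=snapshot(c); cv2.imwrite(f"pics/{c}0.png",s["frame"][:,:,::-1]); np.savez(f"{c}0.npz",**s)
    print(c,s["fov_y"],s["cx"],s["cy"],np.round(s["world_from_camera"],3).tolist(),[k for k in s])
    for n in("bin","lid","lid_knob","rest","cover","cover_hinge","cover_tab","bin_catch"):
        try: print(n,[(np.round(d["position"]).tolist(),round(d["confidence"],2)) for d in finder.find_in(c,n)][:4])
        except Exception as e: print(n,e)
E
```

```text
pics
{'t': 0.0, 'q': array([-1.40750118,  0.42668278,  0.07386271,  1.60661282, -0.03411276,
        1.11081442, -0.06708701]), 'qvel': array([-0.00148837, -0.00016204, -0.00050074, -0.00031546,  0.00052418,
        0.00022482, -0.00087842]), 'effort': array([-7.37973478e-04, -9.35854197e+01,  3.66631262e+00, -4.54188108e+01,
       -4.88049758e-02,  2.04854866e-02,  1.74035431e-04]), 'position': array([207.60678881, 641.81214186, 204.80624345]), 'tcp_rot': array([-5.68775719e-05,  1.55778159e-01,  9.87791866e-01, -6.26264570e-04]), 'force': array([-0.29107978, -0.51659282, -0.02453616]), 'wrist_torque': array([-0.01573217,  0.03284064,  0.01023377]), 'grasp_force': 0.0, 'finger_gap': 93.87009782434588} 18.8
scene 49.6858556535461 276.929344298957 211.4909973494861 [[0.512, 0.561, -0.65, -439.232], [-0.859, 0.345, -0.379, -488.046], [0.011, 0.753, 0.658, 994.318], [0.0, 0.0, 0.0, 1.0]] ['frame', 'range_z', 'fov_y', 'cx', 'cy', 'world_from_camera']
bin [([435.0, 134.0, 135.0], 0.74)]
lid [([185.0, -348.0, 17.0], 0.98), ([446.0, 50.0, 113.0], 0.58)]
lid_knob [([442.0, 46.0, 114.0], 0.8
[... 278 characters left out ...]
284097636658 273.04603913974546 208.00188658128474 [[-0.012, 0.995, -0.102, 257.989], [-1.0, -0.011, 0.003, 37.637], [0.002, 0.102, 0.995, 1602.221], [0.0, 0.0, 0.0, 1.0]] ['frame', 'range_z', 'fov_y', 'cx', 'cy', 'world_from_camera']
bin [([457.0, 149.0, 181.0], 0.84), ([457.0, 45.0, 111.0], 0.2)]
lid [([451.0, 50.0, 110.0], 0.87), ([191.0, -342.0, 23.0], 0.64)]
lid_knob [([194.0, -344.0, 17.0], 0.81), ([453.0, 47.0, 111.0], 0.76), ([471.0, 156.0, 200.0], 0.72)]
rest [([467.0, -278.0, 13.0], 0.89)]
cover [([468.0, 152.0, 191.0], 0.67)]
cover_hinge [([469.0, 157.0, 191.0], 0.9)]
cover_tab [([472.0, 157.0, 195.0], 0.94)]
bin_catch [([452.0, 147.0, 179.0], 0.77), ([469.0, 153.0, 194.0], 0.65)]
```

View pics/scene0.png

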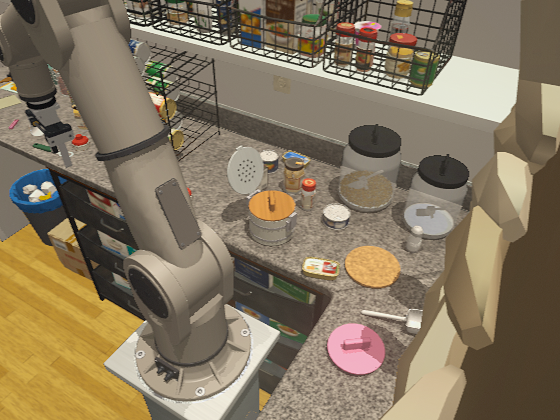

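View pics/top0.png

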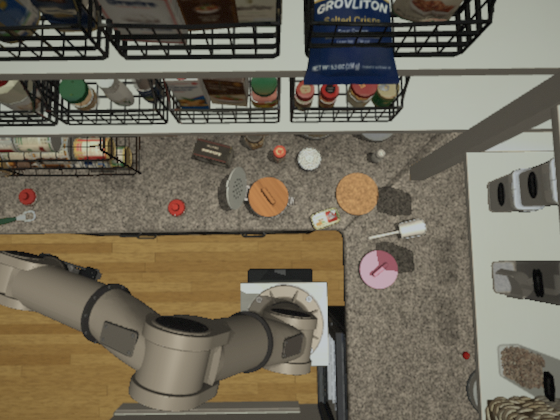

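The scene view shows the wooden lid on the bin at (272,205), the pink decoy lid at (356,348), the cork rest at (372,266) and the open cover at (246,171). In the top view these are at (268,197), (379,269), (357,194) and (236,187), and the catch is at about (291,201). Things that could be taken for the lid: wooden (268,197), pink (379,269), and the cork disc (357,194). I choose the wooden one on the bin, and will check it in a close crop.

```bash
cat > h.py <<'E'
import numpy as np, cv2
def cloud(s,T=None):
    T=s["world_from_camera"] if T is None else T
    z=s["range_z"].astype(float); f=z.shape[0]/2/np.tan(np.radians(float(s["fov_y"]))/2)
    v,u=np.mgrid[:z.shape[0],:z.shape[1]]
    p=np.stack([(u-s["cx"])/f*z,-(v-s["cy"])/f*z,-z,np.ones_like(z)],-1)
    w=(p@np.asarray(T).T)[...,:3]; w[z<=0]=np.nan; return w
def circ(p):
    A=np.c_[2*p[:,:2],np.ones(len(p))]; c=np.linalg.lstsq(A,(p[:,:2]**2).sum(1),rcond=None)[0]
    return c[:2],np.sqrt(c[2]+c[:2]@c[:2])
def near(w,c,r,z0,z1):
    d=np.hypot(w[...,0]-c[0],w[...,1]-c[1]); return (d<r)&(w[...,2]>z0)&(w[...,2]<z1)
E
python3 - <<'E'
import numpy as np,cv2
from h import *
crops=[]
for c in("top","scene"):
    s=dict(np.load(c+"0.npz")); w=cloud(s)
    def encl(m,name):
        n,l,st,_=cv2.connectedComponentsWithStats(m.astype(np.uint8)); m=l==1+np.argmax(st[1:,4])
        p=w[m]; (x,y),r=cv2.minEnclosingCircle(p[:,:2].astype(np.float32)); print(c,name,len(p),"encl",round(x,1),round(y,1),round(r,1),"mean",p.mean(0).round(1),"med z",np.median(p[:,2]).round(1)); return x,y
    ctr=encl(near(w,(453,47),95,104,118),"plate")
    encl(near(w,(467,-278),110,7,20),"rest")
    m=near(w,(453,47),45,126,150); p=w[m]; print("knob",p.mean(0).round(1),len(p)); q=p[:,:2]-p[:,:2].mean(0); e=np.linalg.eigh(q.T@q)[1][:,1]; print("bar dir deg",np.degrees(np.arctan2(e[1],e[0])).round(1), np.ptp(q@e).round(1),p[:,2].max().round(1))
    m=near(w,(453,47),100,112,130)&~near(w,(453,47),73,0,300); p=w[m]; print("catchish",p.round(0).tolist()[:25])
    m=near(w,(470,155),110,130,330)&(w[...,1]>105); p=w[m]; print("cover",len(p),p.mean(0).round(1))
    pc=p-p.mean(0); U=np.linalg.svd(pc,full_matrices=False)[2]; print("normal",U[2].round(3),"z range",p[:,2].min().round(),p[:,2].max().round())
    f=s["frame"]; y,x=(197,268) if c=="top" else (200,272)
    crops.append(cv2.resize(f[y-50:y+50,x-50:x+50,::-1],(400,400),interpolation=cv2.INTER_CUBIC))
cv2.imwrite("pics/crop1.png",np.hstack(crops))
E
```

```text
top plate 1154 encl 450.1 56.8 77.8 mean [450.4  51.1 110.9] med z 110.9
top rest 1255 encl 471.5 -282.3 80.6 mean [ 469.8 -281.9   12.4] med z 12.3
knob [450.2  48.8 140. ] 80
bar dir deg -145.0 66.5 149.8
catchish [[494.0, 126.0, 128.0], [490.0, 126.0, 129.0], [487.0, 126.0, 125.0], [489.0, 116.0, 115.0], [484.0, 126.0, 125.0], [485.0, 123.0, 115.0], [486.0, 116.0, 113.0], [486.0, 113.0, 112.0], [480.0, 129.0, 126.0], [481.0, 126.0, 118.0], [482.0, 120.0, 112.0], [478.0, 126.0, 120.0], [473.0, 129.0, 129.0], [474.0, 126.0, 121.0], [472.0, 127.0, 112.0], [467.0, 130.0, 119.0], [468.0, 127.0, 114.0], [462.0, 129.0, 130.0], [465.0, 127.0, 113.0], [459.0, 133.0, 128.0], [460.0, 130.0, 122.0], [461.0, 127.0, 116.0], [457.0, 130.0, 121.0], [457.0, 127.0, 115.0], [452.0, 133.0, 128.0]]
cover 659 [469.6 154.  196.1]
normal [ 0.178  0.926 -0.332] z range 130.0 262.0
scene plate 1134 encl 456.6 49.4 88.5 mean [446.2  51.4 111. ] med z 111.0
scene rest 1795 encl 471.5 -275.3 82.5 mean [ 468.1 -279.8   12.2] med z 12.2
knob [443.9  47.  138.6] 83
bar dir deg -144.3 65.6 145.7
catchish [[492.0, 132.0, 129.0], [500.0, 130.0, 125.0], [490.0, 131.0, 127.0], [491.0, 127.0, 128.0], [478.0, 134.0, 130.0], [482.0, 132.0, 128.0], [484.0, 130.0, 128.0], [488.0, 129.0, 125.0], [480.0, 132.0, 126.0], [484.0, 130.0, 124.0], [485.0, 127.0, 125.0], [466.0, 137.0, 130.0], [468.0, 135.0, 129.0], [473.0, 134.0, 125.0], [475.0, 132.0, 126.0], [478.0, 130.0, 124.0], [483.0, 130.0, 121.0], [458.0, 142.0, 129.0], [461.0, 141.0, 127.0], [463.0, 135.0, 128.0], [468.0, 134.0, 125.0], [472.0, 134.0, 122.0], [473.0, 131.0, 123.0], [478.0, 130.0, 120.0], [454.0, 140.0, 128.0]]
cover 1320 [468.2 156.7 191.5]
normal [-0.178 -0.928  0.328] z range 130.0 261.0
```

View pics/crop1.png

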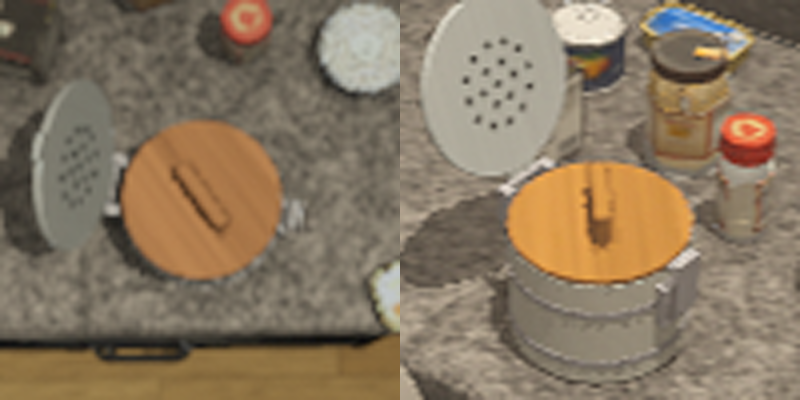

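The crop shows the wooden lid with its bar knob (bar centre about (200,197) in the left half), the hinge on the left at (115,185) and the catch on the right at (293,215). This confirms the choice. I'll raise the tool and go over the bin.

```bash
cat >> h.py <<'E'
def delta(target=None,az=None):
    """tool-axis shift to a world TCP target; tool z rotation to bring closing axis (tool y) to world azimuth az (deg); pointing-down fix"""
    from cell import telemetry
    from scipy.spatial.transform import Rotation as R
    o=telemetry.observe(); q=o["tcp_rot"]; r=R.from_quat([q[1],q[2],q[3],q[0]]); M=r.as_matrix()
    print("t",round(o["t"],2),"pos",o["position"].round(1),"yaz",np.degrees(np.arctan2(M[1,1],M[0,1])).round(2),"z",M[:,2].round(3),"F",o["force"].round(1),"gap",round(o["finger_gap"],1),"q",o["q"].round(2))
    if target is not None: print("tool shift",(M.T@(np.array(target)-o["position"])).round(1))
    if az is not None:
        a=np.radians(az); y=[np.cos(a),np.sin(a),0]; z=[0,0,-1]; G=np.c_[np.cross(y,z),y,z]
        print("rotvec",R.from_matrix(M.T@G).as_rotvec().round(4))
    return o,M
E
echo '[{"sz":-35, "jaw":94}, {"sz":-35, "jaw":94}, {"sx":-12, "sy":-14, "sz":-30, "jaw":94}, {"sx":-24, "sy":-29, "jaw":94}, {"sx":-26, "sy":-32, "jaw":94}, {"sx":-26, "sy":-32, "jaw":94}, {"sx":-26, "sy":-32, "jaw":94}, {"sx":-26, "sy":-32, "jaw":94}]' > mv.in && python3 -m inch mv.in | tail -1
echo '[{"sx":-26, "sy":-32, "jaw":94}, {"sx":-26, "sy":-32, "jaw":94}, {"sx":-26, "sy":-32, "jaw":94}, {"sx":-26, "sy":-32, "jaw":94}, {"sx":-26, "sy":-32, "jaw":94}, {"sx":-26, "sy":-32, "jaw":94}, {"sx":-26, "sy":-32, "jaw":94}, {"sx":-26, "sy":-32, "jaw":94}]' > mv.in && python3 -m inch mv.in | tail -1
python3 -c "
from h import *
delta((448,48,300),-55)"
```

```text
grasp_force: 0.0
grasp_force: 0.0
t 2.23 pos [407.6 126.8 305.8] yaz 72.08 z [ 0.     0.001 -1.   ] F [1.9 0.1 0.5] gap 94.0 q [-0.95 -0.12  0.46  2.01  0.06  1.24  0.74]
tool shift [-62.7 -62.5   5.7]
rotvec [ 7.0000e-04 -1.2000e-03  2.2179e+00]
```

```bash
echo '[{"sx":-21, "sy":-21, "jaw":94}, {"sx":-21, "sy":-21, "jaw":94}, {"sx":-21, "sy":-21, "jaw":94}, {"drz":0.12, "jaw":94}, {"drz":0.12, "jaw":94}, {"drz":0.12, "jaw":94}, {"drz":0.12, "jaw":94}, {"drz":0.12, "jaw":94}]' > mv.in && python3 -m inch mv.in | tail -1
echo '[{"drz":0.12, "jaw":94}, {"drz":0.12, "jaw":94}, {"drz":0.12, "jaw":94}, {"drz":0.12, "jaw":94}, {"drz":0.12, "jaw":94}, {"drz":0.12, "jaw":94}, {"drz":0.12, "jaw":94}, {"drz":0.12, "jaw":94}]' > mv.in && python3 -m inch mv.in|tail -1
echo '[{"drz":0.12, "jaw":94}, {"drz":0.12, "jaw":94}, {"drz":0.12, "jaw":94}, {"drz":0.12, "jaw":94}, {"drz":0.12, "jaw":94}, {"jaw":94}, {"jaw":94}]' > mv.in && python3 -m inch mv.in
python3 - <<'E'
from h import *
from cell import snapshot
o,M=delta((448,48,300),-55)
s=snapshot("wrist"); T=np.eye(4);T[:3,:3]=M;T[:3,3]=o["position"]; T=T@s["hand_eye"]
np.savez("w1.npz",T=T,**s); cv2.imwrite("pics/w1.png",s["frame"][:,:,::-1]); w=cloud(s,T)
m=near(w,(448,48),100,104,118); p=w[m]; print("plate z",np.median(p[:,2]),len(p)); print(cv2.minEnclosingCircle(p[:,:2].astype(np.float32)))
m=near(w,(448,48),45,128,150); p=w[m]; print(len(p),p.mean(0),np.median(p[:,2])); print(cv2.minAreaRect(p[:,:2].astype(np.float32)))
E
```

```text
grasp_force: 0.0
grasp_force: 0.0
t: 4.15
position: [447.9, 49.4, 305.6]
tcp_rot: [-0.0, 0.944, 0.33, 0.0]
force: [-0.1, -0.1, -0.1]
finger_gap: 94.0
grasp_force: 0.0
t 4.15 pos [447.9  49.4 305.6] yaz -51.47 z [ 0.  0. -1.] F [-0.1 -0.1 -0.1] gap 94.0 q [-0.75 -0.07  0.48  1.97  0.03  1.23 -1.18]
tool shift [-0.8  1.1  5.6]
rotvec [-0.0001 -0.0002  0.0616]
plate z 111.6511437744079 10139
((454.507568359375, 51.77223205566406), 86.77474212646484)
726 [454.84374371  53.49681652 140.76319643] 141.09245242642035
((453.8699645996094, 52.734519958496094), (64.62919616699219, 13.94240951538086), 35.02731704711914)
```

View pics/w1.png

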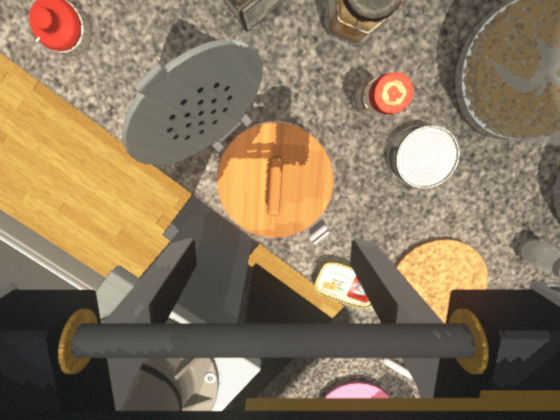

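The wrist view shows the wooden lid at (275,178) with its bar at (275,185), between the fingers at (180,270) and (380,280). The cover is up-left at (195,100) and the catch is at (318,232). I'll descend and look again.

```bash
echo '[{"drz":0.06, "jaw":94}, {"sx":4.2, "sy":1, "sz":-25, "jaw":94}, {"jaw":94}, {"sz":35, "jaw":94}, {"sz":35, "jaw":94}, {"sz":35, "jaw":94}, {"sz":25, "jaw":94}, {"jaw":94}]' > mv.in && python3 -m inch mv.in
python3 - <<'E'
from h import *
from cell import snapshot
o,M=delta((452,51,200),-55)
s=snapshot("wrist"); T=np.eye(4);T[:3,:3]=M;T[:3,3]=o["position"]; T=T@s["hand_eye"]
np.savez("w2.npz",T=T,**s); w=cloud(s,T)
m=near(w,(452,51),45,128,150); p=w[m]; print(len(p),np.median(p[:,2])); print(cv2.minAreaRect(p[:,:2].astype(np.float32)))
s1=dict(np.load("w1.npz")); 
for s,w in((s1,cloud(s1,s1["T"])),(s,w)):
    h=cv2.cvtColor(s["frame"],cv2.COLOR_RGB2HSV); m=near(w,(452,51),95,108,115)&(h[...,1]>120)&(h[...,0]<20)
    n,l,st,_=cv2.connectedComponentsWithStats(m.astype(np.uint8)); m=l==1+np.argmax(st[1:,4]); p=w[m]; print(len(p),cv2.minEnclosingCircle(p[:,:2].astype(np.float32)))
E
```

```text
t: 4.87
position: [449.5, 50.5, 196.7]
tcp_rot: [0.0, 0.953, 0.301, -0.003]
force: [-1.2, 0.4, -1.2]
finger_gap: 93.8
grasp_force: 0.0
t 4.87 pos [449.5  50.5 196.7] yaz -54.91 z [-0.005 -0.003 -1.   ] F [-1.2  0.4 -1.2] gap 93.8 q [-0.73  0.06  0.5   2.11 -0.03  0.98 -1.17]
tool shift [ 2.3  1.  -3.4]
rotvec [-0.0009  0.0061  0.0015]
1458 141.02229803496516
((454.04949951171875, 52.63866424560547), (65.28022766113281, 13.816414833068848), 34.812801361083984)
9437 ((453.69482421875, 52.66283416748047), 69.62300109863281)
17361 ((453.7113037109375, 52.205692291259766), 69.78437805175781)
```

```bash
echo '[{"sx":4, "sy":1, "sz":20, "jaw":94}, {"sz":20, "jaw":94}, {"sz":20, "jaw":94}, {"sz":10, "jaw":94}, {"jaw":94}, {"jaw":94}]' > mv.in && python3 -m inch mv.in
python3 -c "
from h import *
delta((453.6,52.3,115),-55.1)"
```

```text
t: 5.42
position: [456.5, 52.7, 131.6]
tcp_rot: [0.0, 0.954, 0.3, 0.0]
force: [-0.9, 0.7, -0.6]
finger_gap: 94.0
grasp_force: 0.0
t 5.42 pos [456.5  52.7 131.6] yaz -55.08 z [ 0.001  0.    -1.   ] F [-0.9  0.7 -0.6] gap 94.0 q [-0.7   0.17  0.5   2.17 -0.11  0.82 -1.09]
tool shift [-2.6 -1.3 16.6]
rotvec [ 0.0002 -0.0006  0.0003]
```

```bash
echo '[{"sx":-2.6, "sy":-1.3, "sz":8, "jaw":94}, {"sz":8.5, "jaw":94}, {"jaw":94}, {"jaw":0}, {"jaw":0}, {"jaw":0}, {"jaw":0}, {"jaw":0}]' > mv.in && python3 -m inch mv.in
echo '[{"jaw":0}, {"jaw":0}, {"jaw":0}, {"jaw":0}]' > mv.in && python3 -m inch mv.in
python3 -c "
from h import *
delta((453.6,52.3,115),-55.1)"
```

```text
t: 6.08
position: [453.1, 52.1, 114.2]
tcp_rot: [0.0, 0.954, 0.3, 0.0]
force: [-0.2, 0.7, -0.9]
finger_gap: 64.1
grasp_force: 0.0
t: 6.42
position: [453.0, 52.1, 114.0]
tcp_rot: [0.0, 0.954, 0.3, -0.0]
force: [-0.1, 0.6, 0.1]
finger_gap: 37.3
grasp_force: 0.0
t 6.42 pos [453.   52.1 114. ] yaz -55.12 z [ 0. -0. -1.] F [-0.1  0.6  0.1] gap 37.3 q [-0.7   0.2   0.49  2.19 -0.13  0.78 -1.08]
tool shift [ 0.6  0.2 -1. ]
rotvec [ 0.      0.     -0.0003]
```

```bash
echo '[{"jaw":0}, {"jaw":0}, {"jaw":0}, {"jaw":0}, {"jaw":0}]' > mv.in && python3 -m inch mv.in
python3 -c "
from h import *
delta((453.6,52.3,115),-55.1)"
```

```text
t: 6.83
position: [452.9, 52.1, 114.0]
tcp_rot: [0.0, 0.954, 0.3, -0.0]
force: [0.8, -0.3, 0.2]
finger_gap: 13.7
grasp_force: 30.0
t 6.83 pos [452.9  52.1 114. ] yaz -55.12 z [-0. -0. -1.] F [ 0.8 -0.3  0.2] gap 13.7 q [-0.7   0.2   0.49  2.19 -0.13  0.78 -1.08]
tool shift [ 0.7  0.2 -1. ]
rotvec [ 0.0001  0.0001 -0.0004]
```

```bash
echo '[{"drz":-0.11, "jaw":0}, {"drz":-0.11, "jaw":0}, {"drz":-0.11, "jaw":0}, {"drz":-0.106, "jaw":0}, {"jaw":0}, {"jaw":0}]' > mv.in && python3 -m inch mv.in
echo '[{"sz":-2, "jaw":0}, {"sz":-1, "jaw":0}, {"sz":-1, "jaw":0}, {"jaw":0}]' > mv.in && python3 -m inch mv.in
python3 -c "
from h import *
delta((453.6,52.3,115),-30.1)"
```

```text
t: 7.33
position: [453.0, 52.0, 114.0]
tcp_rot: [-0.0, 0.868, 0.497, -0.0]
force: [-0.7, 0.3, -0.6]
finger_gap: 13.9
grasp_force: 30.0
t: 7.67
position: [453.0, 52.2, 118.1]
tcp_rot: [-0.0, 0.867, 0.499, 0.0]
force: [-0.2, 0.2, -3.4]
finger_gap: 14.2
grasp_force: 30.0
t 7.67 pos [453.   52.2 118.1] yaz -30.2 z [ 0.  0. -1.] F [-0.2  0.2 -3.4] gap 14.2 q [-0.64  0.19  0.42  2.19 -0.11  0.79 -0.67]
tool shift [0.4 0.5 3.1]
rotvec [ 0.     -0.0001 -0.0017]
```

Already about 4 mm up with only the lid's weight on the wrist. I'll pull a little further to confirm.

```bash
echo '[{"sz":-2, "jaw":0}, {"sz":-2, "jaw":0}, {"jaw":0}]' > mv.in && python3 -m inch mv.in
python3 -c "
from h import *
from cell import snapshot,finder
o,M=delta()
s=snapshot('wrist'); T=np.eye(4);T[:3,:3]=M;T[:3,3]=o['position']; w=cloud(s,T@s['hand_eye'])
h=cv2.cvtColor(s['frame'],cv2.COLOR_RGB2HSV); m=near(w,(453,52),66,106,130)&(h[...,1]>120)&(h[...,0]<20)
print(m.sum(),np.median(w[m][:,2]))
"
```

```text
t: 7.92
position: [453.1, 52.1, 122.4]
tcp_rot: [0.0, 0.867, 0.499, 0.0]
force: [-0.0, -0.2, -3.3]
finger_gap: 14.2
grasp_force: 30.0
t 7.92 pos [453.1  52.1 122.4] yaz -30.16 z [ 0.  0. -1.] F [-0.  -0.2 -3.3] gap 14.2 q [-0.64  0.18  0.43  2.18 -0.1   0.8  -0.67]
20723 119.93407860863573
```

```bash
echo '[{"sz":-12, "jaw":0}, {"sz":-25, "jaw":0}, {"sz":-25, "jaw":0}, {"sx":-8, "sy":5, "jaw":0}, {"sx":-16, "sy":11, "jaw":0}, {"sx":-24, "sy":16, "jaw":0}, {"sx":-24, "sy":16, "jaw":0}, {"sx":-24, "sy":16, "jaw":0}]' > mv.in && python3 -m inch mv.in|grep -v rot
echo '[{"sx":-24, "sy":16, "jaw":0}, {"sx":-24, "sy":16, "jaw":0}, {"sx":-16, "sy":10, "jaw":0}, {"sx":-8, "sy":5, "jaw":0}, {"jaw":0}, {"jaw":0}]' > mv.in && python3 -m inch mv.in
cat >> h.py <<'E'
def wrist(tag):
    from cell import snapshot
    o,M=delta(); s=snapshot("wrist"); T=np.eye(4);T[:3,:3]=M;T[:3,3]=o["position"]; T=T@s["hand_eye"]
    np.savez(tag+".npz",T=T,**s); cv2.imwrite(f"pics/{tag}.png",s["frame"][:,:,::-1]); return s,cloud(s,T)
E
python3 - <<'E'
from h import *
s1=dict(np.load("w1.npz"))
for s,w in((s1,cloud(s1,s1["T"])),wrist("w3")):
    m=near(w,(471,-281),90,8,18); p=w[m]; print(len(p),cv2.minEnclosingCircle(p[:,:2].astype(np.float32)))
    e=p[np.abs(np.hypot(*(p[:,:2]-[471,-281]).T)-80)<6] if len(p) else p
    # hull edge points only, circle fit
    hull=cv2.convexHull(p[:,:2].astype(np.float32))[:,0] if len(p) else []
    print(len(hull), circ(hull) if len(hull)>3 else None)
E
```

```text
t: 8.63
position: [459.7, -64.4, 183.6]
force: [0.7, 0.1, -3.1]
finger_gap: 13.9
grasp_force: 30.0
t: 9.13
position: [464.3, -148.7, 183.5]
tcp_rot: [-0.0, 0.867, 0.499, -0.0]
force: [-0.1, 0.8, -3.4]
finger_gap: 14.2
grasp_force: 30.0
t 9.13 pos [ 464.3 -148.7  183.5] yaz -30.19 z [-0.001  0.    -1.   ] F [-0.1  0.8 -3.4] gap 14.2 q [-0.37  0.15  0.61  2.07 -0.11  0.95 -0.23]
4270 ((478.89569091796875, -275.4173889160156), 79.24462127685547)
35 (array([ 480.72594874, -274.45100423]), np.float64(73.6858024080121))
866 ((536.1695556640625, -301.12933349609375), 43.036373138427734)
15 (array([ 525.07720747, -292.83477322]), np.float64(34.9036242689057))
```

View pics/w3.png

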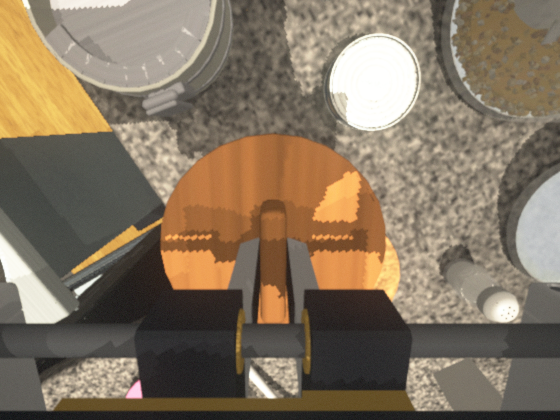

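The wrist view shows the held lid (270,230) hiding the rest, of which only a sliver at (385,270) is visible. The open bin is at (140,40). I'll locate the rest from the earlier pictures.

Run:
```python
from h import *
from scipy.optimize import least_squares
def fit(p,r):
    # outer boundary by direction, robust fixed-radius fit
    c=p[:,:2].mean(0)
    for _ in range(10):
        a=np.arctan2(*(p[:,:2]-c).T[::-1]); d=np.hypot(*(p[:,:2]-c).T); b=((a+np.pi)/(2*np.pi)*72).astype(int)
        E=np.array([p[b==k,:2][d[b==k].argmax()] for k in range(73) if (b==k).any()])
        f=least_squares(lambda x:np.hypot(*(E-x).T)-r,c,loss="cauchy",f_scale=1.); c=f.x
    res=np.hypot(*(E-c).T)-r
    return c.round(1),(np.abs(res)<2).sum(),len(E),
for n in("w1","w2","top0","scene0"):
    s=dict(np.load(n+".npz")); w=cloud(s,s.get("T",s.get("world_from_camera")))
    h=cv2.cvtColor(s["frame"],cv2.COLOR_RGB2HSV); m=(h[...,1]>110)&(h[...,0]<22)&(h[...,0]>4)
    for nm,c,r,z in(("lid",(452,51),70,(105,116)),("rest",(471,-281),80,(5,20))):
        p=w[m&near(w,c,90,*z)]
        if len(p)>50: print(n,nm,len(p),fit(p,r),np.median(p[:,2]).round(1))
```

```text
w1 lid 9727 (array([453.5,  52.5]), np.int64(72), 72) 111.6
w1 rest 3587 (array([ 472.7, -277.6]), np.int64(33), 72) 12.5
w2 lid 18078 (array([453.7,  52.4]), np.int64(72), 72) 111.6
w2 rest 1969 (array([ 473.2, -277.5]), np.int64(28), 32) 12.4
top0 lid 1018 (array([452.9,  50.6]), np.int64(35), 72) 110.8
top0 rest 1306 (array([ 469.7, -282.5]), np.int64(32), 72) 12.0
scene0 lid 1007 (array([451.3,  52. ]), np.int64(45), 72) 111.1
scene0 rest 1813 (array([ 471.6, -278.2]), np.int64(53), 72) 12.2
```

```bash
echo '[{"sx":-13, "sy":8.4, "jaw":0}, {"sx":-24, "sy":16, "jaw":0}, {"sx":-24, "sy":16, "jaw":0}, {"sx":-24, "sy":16, "jaw":0}, {"sx":-15, "sy":11, "jaw":0}, {"sx":-8, "sy":5, "jaw":0}, {"sz":10, "jaw":0}, {"sz":20, "jaw":0}]' > mv.in && python3 -m inch mv.in|grep pos
echo '[{"sz":25, "jaw":0}, {"sz":25, "jaw":0}, {"sz":25, "jaw":0}, {"sz":20, "jaw":0}, {"sz":10, "jaw":0}, {"sz":5, "jaw":0}, {"jaw":0}, {"jaw":0}]' > mv.in && python3 -m inch mv.in|grep -v rot
python3 - <<'E'
from h import *
delta((472.5,-278.5,34.5),-30.2)
E
```

```text
position: [474.2, -277.9, 154.5]
t: 10.52
position: [473.4, -278.3, 44.6]
force: [0.4, -0.6, -2.7]
finger_gap: 13.9
grasp_force: 30.0
t 10.52 pos [ 473.4 -278.3   44.6] yaz -30.11 z [ 0.001 -0.    -1.   ] F [ 0.4 -0.6 -2.7] gap 13.9 q [-0.02  0.48  0.55  2.05 -0.38  0.71  0.25]
tool shift [-0.6 -0.7 10.1]
rotvec [ 0.0005 -0.0002  0.0015]
```

Run:
```python
from h import *
s,w=wrist("w4")
from cell import snapshot
h=cv2.cvtColor(s["frame"],cv2.COLOR_RGB2HSV); m=(h[...,1]>110)&(h[...,0]<22)&(h[...,0]>4)
from scipy.optimize import least_squares
for nm,r,z in(("lid",70,(36,47)),("rest",80,(5,20))):
    p=w[m&near(w,(473,-279),90,*z)]; c=np.array([473.,-279]); print(nm,len(p))
    for _ in range(8):
        a=np.arctan2(*(p[:,:2]-c).T[::-1]); d=np.hypot(*(p[:,:2]-c).T); b=((a+np.pi)/(2*np.pi)*72).astype(int)
        K=[k for k in range(73) if (b==k).any()]; E=np.array([p[b==k,:2][d[b==k].argmax()] for k in K])
        c=least_squares(lambda x:np.hypot(*(E-x).T)-r,c,loss="cauchy",f_scale=1.).x
    res=np.hypot(*(E-c).T)-r; print(c.round(1),(abs(res)<2).sum(),len(E),[k*5-180 for k,q in zip(K,res) if abs(q)<2])
```

```text
t 10.52 pos [ 473.4 -278.3   44.6] yaz -30.11 z [ 0.001 -0.    -1.   ] F [ 0.4 -0.6 -2.7] gap 13.9 q [-0.02  0.48  0.55  2.05 -0.38  0.71  0.25]
lid 24670
[ 473.3 -277.4] 46 60 [-55, -50, -45, -40, -35, -30, -25, -20, -15, -10, -5, 0, 5, 10, 15, 20, 25, 30, 35, 40, 45, 50, 55, 60, 65, 70, 75, 80, 85, 90, 95, 100, 105, 110, 115, 120, 125, 130, 135, 140, 145, 150, 155, 160, 165, 170]
rest 3425
[ 473.7 -278.9] 36 36 [-35, -30, -25, -20, -15, -10, -5, 0, 5, 10, 15, 20, 25, 30, 35, 40, 45, 50, 55, 60, 65, 70, 75, 80, 85, 90, 95, 100, 105, 110, 115, 120, 125, 130, 135, 140]
```

View pics/w4.png

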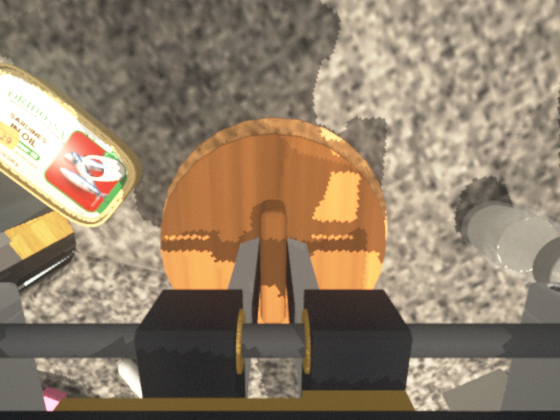

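The lid (275,230) stands nearly concentric over the cork ring; only about 1.5 mm of correction is needed. I'll set it down.

```bash
echo '[{"sx":-1.1, "sy":1.1, "sz":3, "jaw":0}, {"sz":3, "jaw":0}, {"sz":2, "jaw":0}, {"sz":1, "jaw":0}, {"jaw":0}, {"jaw":0}]' > mv.in && python3 -m inch mv.in|grep -v rot
echo '[{"sz":0.7, "jaw":0}, {"sz":0.7, "jaw":0}, {"jaw":0}]' > mv.in && python3 -m inch mv.in|grep -v rot
```

```text
t: 11.07
position: [473.3, -280.2, 35.0]
force: [-0.7, 0.6, -3.0]
finger_gap: 13.9
grasp_force: 30.0
t: 11.32
position: [473.5, -280.2, 34.0]
force: [-2.8, 2.9, 6.4]
finger_gap: 14.0
grasp_force: 30.0
```

```bash
echo '[{"sz":-0.4, "jaw":94}, {"jaw":94}, {"jaw":94}, {"jaw":94}]' > mv.in && python3 -m inch mv.in|grep -v rot
echo '[{"sz":-10, "jaw":94}, {"sz":-20, "jaw":94}, {"sz":-30, "jaw":94}, {"sz":-30, "jaw":94}, {"sz":-30, "jaw":94}, {"sz":-30, "jaw":94}, {"sz":-30, "jaw":94}, {"jaw":94}]' > mv.in && python3 -m inch mv.in|grep -v rot
python3 - <<'E'
from h import *
s,w=wrist("w5")
h=cv2.cvtColor(s["frame"],cv2.COLOR_RGB2HSV); m=(h[...,1]>110)&(h[...,0]<22)&(h[...,0]>4)
for r,z in((70,(26,36)),(80,(5,20))):
    p=w[m&near(w,(473,-279),90,*z)];print(len(p),cv2.minEnclosingCircle(p[:,:2].astype(np.float32)),np.median(p[:,2]))
E
```

```text
t: 11.65
position: [473.4, -280.2, 34.0]
force: [1.0, -0.2, 1.2]
finger_gap: 37.0
grasp_force: 0.0
t: 12.32
position: [475.1, -281.7, 219.8]
force: [0.7, -0.9, 1.5]
finger_gap: 90.4
grasp_force: 0.0
t 12.32 pos [ 475.1 -281.7  219.8] yaz -30.19 z [ 0.007 -0.002 -1.   ] F [ 0.7 -0.9  1.5] gap 90.4 q [-0.16  0.24  0.69  1.9  -0.18  1.05  0.08]
9942 ((473.1091613769531, -279.09173583984375), 69.8724136352539) 31.594544348880333
1972 ((473.91156005859375, -278.18798828125), 79.65525817871094) 12.526588044193488
```

The lid lies centred on the cork, within about 1 mm. Next is the cover: I'll check clearance behind it while raising and turning the tool.

```bash
echo '[{"drz":0.12, "sz":-30, "jaw":0}, {"drz":0.12, "sz":-30, "jaw":0}, {"drz":0.12, "sz":-30, "jaw":0}, {"drz":0.12, "jaw":0}, {"drz":0.12, "jaw":0}, {"drz":0.12, "jaw":0}, {"drz":0.12, "jaw":0}, {"drz":0.12, "jaw":0}]' > mv.in && python3 -m inch mv.in|grep -v rot
echo '[{"drz":0.12, "jaw":0}, {"drz":0.12, "jaw":0}, {"drz":0.03, "jaw":0}, {"jaw":0}]' > mv.in && python3 -m inch mv.in|grep -v rot
python3 - <<'E'
from h import *
delta((485,217,310),-101)
s=dict(np.load("top0.npz")); w=cloud(s)
m=near(w,(485,217),110,60,1000); p=w[m]; H,_,_=np.histogram2d(p[:,0],p[:,1],bins=[np.arange(375,600,25),np.arange(100,330,25)])
g=[[int(np.nanmax(np.r_[0,p[(p[:,0]//25==i)&(p[:,1]//25==j),2]])) for j in range(4,13)] for i in range(15,24)]
print(np.array(g))
u=np.array([.189,.982]);
for n in("w2","w3"):
    s=dict(np.load(n+".npz")); w=cloud(s,s["T"]); m=near(w,(470,155),100,150,300); p=w[m]
    if len(p)>100:
        U=np.linalg.svd(p-p.mean(0),full_matrices=False)[2][2]; print(n,len(p),p.mean(0).round(1),U.round(3),p[:,2].max())
E
```

```text
t: 13.03
position: [472.9, -280.0, 303.6]
force: [0.1, 1.7, -0.0]
finger_gap: 44.2
grasp_force: 0.0
t: 13.37
position: [473.0, -280.0, 303.5]
force: [-0.5, 1.0, 0.2]
finger_gap: 17.0
grasp_force: 0.0
t 13.37 pos [ 473.  -280.   303.5] yaz -100.72 z [-0.001  0.    -1.   ] F [-0.5  1.   0.2] gap 17.0 q [-0.36  0.19  0.91  1.8  -0.15  1.23 -1.17]
tool shift [ -80.7 -490.5   -6.4]
rotvec [0.0001 0.001  0.0049]
[[  0   0   0   0   0   0   0   0   0]
 [  0 161 228 227   0   0   0   0   0]
 [112 178 243 254   0   0   0   0   0]
 [115 185 257 258   0   0   0   0   0]
 [114 196 261 262   0   0   0   0   0]
 [138 216 252   0   0   0   0   0   0]
 [  0 217 229   0   0   0   0   0   0]
 [  0   0 856 864 874 858 866 480   0]
 [  0   0 874 874 875 874 874 872   0]]
w2 42521 [471.8 153.9 220.8] [ 0.317 -0.948 -0.027] 299.9879078847499
```

```bash
echo '[{"sx":-3, "sy":-15, "sz":-6, "jaw":0}, {"sx":-5, "sy":-30, "jaw":0}, {"sx":-6, "sy":-37, "jaw":0}, {"sx":-6, "sy":-37, "jaw":0}, {"sx":-6, "sy":-37, "jaw":0}, {"sx":-6, "sy":-37, "jaw":0}, {"sx":-6, "sy":-37, "jaw":0}, {"sx":-6, "sy":-37, "jaw":0}]' > mv.in && python3 -m inch mv.in|grep -v rot
echo '[{"sx":-6, "sy":-37, "jaw":0}, {"sx":-6, "sy":-37, "jaw":0}, {"sx":-6, "sy":-37, "jaw":0}, {"sx":-6, "sy":-37, "jaw":0}, {"sx":-6, "sy":-37, "jaw":0}, {"sx":-5, "sy":-30, "jaw":0}, {"sx":-2, "sy":-15, "jaw":0}, {"jaw":0}]' > mv.in && python3 -m inch mv.in|grep -v rot
python3 - <<'E'
from h import *
delta((485,217,200),-101)
E
```

```text
t: 14.03
position: [478.7, -7.9, 310.0]
force: [1.1, -0.1, -0.1]
finger_gap: 0.4
grasp_force: 0.0
t: 14.7
position: [484.6, 226.6, 309.1]
force: [0.4, -0.6, -0.2]
finger_gap: 0.4
grasp_force: 0.0
t 14.7 pos [484.6 226.6 309.1] yaz -100.28 z [-0.001 -0.001 -1.   ] F [ 0.4 -0.6 -0.2] gap 0.4 q [-0.98  0.11  0.47  1.81 -0.05  1.24 -2.25]
tool shift [  2.2   9.2 109.2]
rotvec [0.0012 0.0008 0.0126]
```

```bash
echo '[{"sz":20, "jaw":0}, {"sz":30, "jaw":0}, {"sz":30, "jaw":0}, {"sz":20, "jaw":0}, {"sz":9, "jaw":0}, {"sy":10, "jaw":0}, {"sy":10, "jaw":0}, {"sy":8, "jaw":0}]' > mv.in && python3 -m inch mv.in|grep -v rot
echo '[{"sy":8, "jaw":0}, {"sy":8, "jaw":0}, {"sy":10, "jaw":0}, {"sy":12, "jaw":0}]' > mv.in && python3 -m inch mv.in|grep -v rot
```

```text
t: 15.37
position: [480.7, 194.0, 202.3]
force: [-0.3, 0.7, 1.4]
finger_gap: 0.6
grasp_force: 0.5
t: 15.7
position: [473.1, 157.8, 201.4]
force: [0.9, 0.6, 0.7]
finger_gap: -0.0
grasp_force: 0.3
```

```bash
echo '[{"sy":12, "jaw":0}, {"sy":12, "jaw":0}, {"sy":12, "jaw":0}, {"sy":12, "jaw":0}, {"sy":12, "jaw":0}]' > mv.in && python3 -m inch mv.in|grep -v rot
python3 - <<'E'
from h import *
from cell import snapshot
s=snapshot("scene"); cv2.imwrite("pics/scene1.png",cv2.resize(s["frame"][120:270,190:390,::-1],(800,600)))
delta()
w=cloud(s); m=near(w,(460,90),110,120,262); p=w[m]; print(len(p),p.mean(0))
E
```

```text
t: 16.12
position: [461.8, 98.1, 201.0]
force: [1.6, 1.5, -0.6]
finger_gap: 0.1
grasp_force: 0.2
t 16.17 pos [461.4  95.9 200.9] yaz -100.74 z [-0. -0. -1.] F [ 0.3 -3.  -0.2] gap 0.7 q [-0.84  0.09  0.54  2.08 -0.05  0.99 -2.03]
647 [452.23031084  92.70777717 201.29849053]
```

View pics/scene1.png

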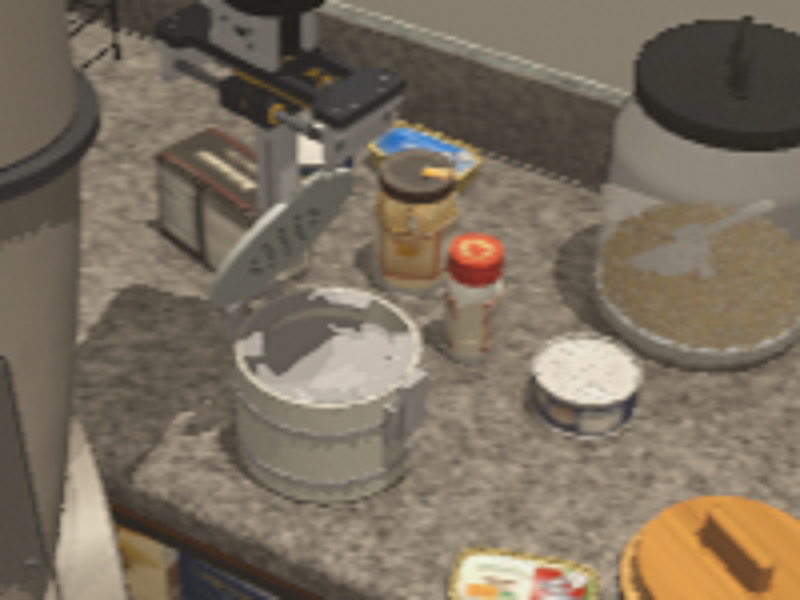

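The scene crop shows the cover (280,240) being swung over the mouth by the fingers, and the lid resting knob up on the cork (720,550). I'll keep pushing.

```bash
echo '[{"sy":10, "jaw":0}, {"sy":12, "jaw":0}, {"sy":12, "jaw":0}, {"sy":12, "jaw":0}, {"sy":9, "jaw":0}, {"sy":6, "jaw":0}, {"jaw":0}, {"jaw":0}]' > mv.in && python3 -m inch mv.in|grep -v rot
python3 - <<'E'
from h import *
from cell import snapshot
s=snapshot("scene"); w=cloud(s); m=near(w,(453,52),60,105,175); p=w[m]
print(len(p),p.mean(0).round(1)); U=np.linalg.svd(p-p.mean(0),full_matrices=False)[2][2]; print(U.round(3))
u=np.array([.189,.982]); c=np.array([453.7,52.4])-58*u; print(c)
delta((c[0],c[1],150),-101)
E
```

```text
t: 16.83
position: [450.9, 39.4, 201.0]
force: [0.4, -0.6, 0.3]
finger_gap: 0.4
grasp_force: 0.0
176 [450.2  65.5 136.6]
[ 0.007  0.485 -0.874]
[442.738  -4.556]
t 16.88 pos [451.   39.8 201. ] yaz -100.6 z [ 0.  0. -1.] F [0.1 0.2 0.1] gap 0.7 q [-0.78  0.05  0.58  2.11 -0.03  0.99 -1.94]
tool shift [ 0.1 45.1 51. ]
rotvec [-0.0001 -0.0001  0.007 ]
```

```bash
echo '[{"sy":15, "jaw":0}, {"sy":15, "jaw":0}, {"sy":15, "jaw":0}, {"jaw":0}, {"jaw":0}, {"jaw":0}]' > mv.in && python3 -m inch mv.in|grep -v rot
python3 - <<'E'
from h import *
from cell import snapshot
s=snapshot("scene"); w=cloud(s); h=s["frame"].astype(int); m=near(w,(453,52),66,105,160); p=w[m]
d=p-p.mean(0); U=np.linalg.svd(d,full_matrices=False)[2][2]; print(len(p),p.mean(0).round(1),U.round(3),"rms",np.sqrt(np.mean((d@U)**2)).round(2))
delta((442.7,-4.6,135),-101)
E
```

```text
t: 17.38
position: [442.8, -3.8, 201.0]
force: [-1.0, 0.6, 0.0]
finger_gap: 0.1
grasp_force: 0.0
832 [448.1  46.3 133.6] [-0.002 -0.172 -0.985] rms 11.72
t 17.43 pos [442.8  -3.8 201. ] yaz -100.55 z [-0. -0. -1.] F [ 0.7  0.1 -0.1] gap 0.3 q [-0.73  0.03  0.62  2.13 -0.02  0.99 -1.86]
tool shift [ 0.1  0.8 66. ]
rotvec [0.0001 0.     0.0079]
```

Run:
```python
from h import *
from cell import snapshot
s=snapshot("scene"); a=cv2.resize(s["frame"][120:270,210:360,::-1],(400,400))
t=snapshot("top"); b=cv2.resize(t["frame"][147:247,218:318,::-1],(400,400)); cv2.imwrite("pics/c2.png",np.hstack([a,b]))
u=np.array([.189,.982])
for s in(s,t):
    w=cloud(s); 
    for r in range(-75,90,15): 
        c=np.array([453.7,52.4])+r*u; p=w[near(w,c,8,60,190)]; print(r,len(p),np.median(p[:,2]).round() if len(p) else None,end="; ")
    print()
```

```text
-75 28 112.0; -60 31 107.0; -45 13 141.0; -30 17 137.0; -15 25 81.0; 0 15 130.0; 15 9 129.0; 30 9 125.0; 45 14 121.0; 60 11 117.0; 75 13 113.0; 
-75 0 None; -60 0 None; -45 0 None; -30 0 None; -15 0 None; 0 0 None; 15 0 None; 30 0 None; 45 12 117.0; 60 14 114.0; 75 14 113.0;
```

View pics/c2.png

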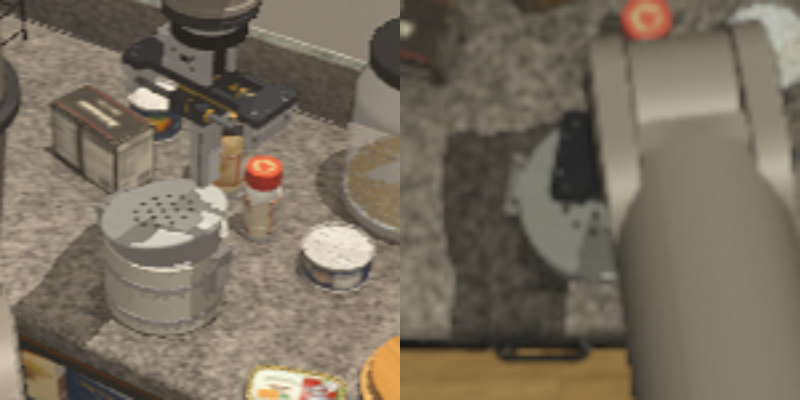

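The crop shows the cover (165,210) lying over the mouth, still sinking slowly at about 0.2 rad. I'll lower the closed fingertips over the front edge while it settles.

```bash
echo '[{"sy":1, "sz":15, "jaw":0}, {"sz":15, "jaw":0}, {"sz":15, "jaw":0}, {"sz":10, "jaw":0}, {"sz":5, "jaw":0}, {"sz":2, "jaw":0}, {"jaw":0}, {"jaw":0}]' > mv.in && python3 -m inch mv.in|grep -v rot
echo '[{"sz":2, "jaw":0}, {"sz":2, "jaw":0}, {"sz":2, "jaw":0}, {"sz":2, "jaw":0}, {"sz":2, "jaw":0}, {"jaw":0}]' > mv.in && python3 -m inch mv.in|grep -v rot
```

```text
t: 18.2
position: [442.7, -5.7, 139.4]
force: [-0.7, -0.4, -0.6]
finger_gap: 0.0
grasp_force: 0.0
t: 18.7
position: [442.2, -5.8, 128.6]
force: [-0.1, -0.7, 0.3]
finger_gap: 0.6
grasp_force: 0.0
```

```bash
echo '[{"sz":1, "jaw":0}, {"sz":1, "jaw":0}, {"jaw":0}]' > mv.in && python3 -m inch mv.in|grep -v rot
```

```text
t: 18.95
position: [442.3, -5.8, 126.8]
force: [1.0, -0.3, -0.6]
finger_gap: 0.4
grasp_force: 0.0
```

```bash
for i in 1; do echo '[{"sz":1.5, "jaw":0}, {"sz":1.5, "jaw":0}, {"jaw":0}]' > mv.in && python3 -m inch mv.in|grep -E 'pos|for'; done
echo '[{"sz":1.5, "jaw":0}, {"sz":1.5, "jaw":0}, {"jaw":0}]' > mv.in && python3 -m inch mv.in|grep -E 'pos|for'
echo '[{"sz":1, "jaw":0}, {"sz":1, "jaw":0}, {"jaw":0}]' > mv.in && python3 -m inch mv.in|grep -E 'pos|for'
```

```text
position: [442.3, -5.8, 123.7]
force: [-0.1, -0.3, 0.6]
grasp_force: 0.0
position: [442.5, -5.9, 121.2]
force: [-1.3, -1.7, 7.3]
grasp_force: 3.3
position: [442.4, -5.9, 119.0]
force: [-0.7, -0.4, -1.0]
grasp_force: 0.0
```

```bash
echo '[{"sz":1.5, "jaw":0}, {"sz":1.5, "jaw":0}, {"jaw":0}]' > mv.in && python3 -m inch mv.in|grep -E 'pos|for'
echo '[{"sz":1, "jaw":0}, {"sz":1, "jaw":0}, {"jaw":0}]' > mv.in && python3 -m inch mv.in|grep -E 'pos|for'
```

```text
position: [442.3, -5.8, 115.7]
force: [-0.2, -1.4, -0.2]
grasp_force: 0.0
position: [442.3, -5.7, 113.8]
force: [0.4, 0.1, 0.7]
grasp_force: 0.0
```

```bash
echo '[{"sz":1, "jaw":0}, {"sz":1, "jaw":0}, {"jaw":0}]' > mv.in && python3 -m inch mv.in|grep -E 'pos|for'
echo '[{"sz":0.7, "jaw":0}, {"sz":0.5, "jaw":0}, {"jaw":0}]' > mv.in && python3 -m inch mv.in|grep -E 'pos|for'
```

```text
position: [442.5, -5.7, 112.0]
force: [-2.0, -0.6, 6.3]
grasp_force: 3.6
position: [442.7, -5.7, 111.4]
force: [-7.2, -0.6, 24.0]
grasp_force: 12.3
```

Firm stop at about 112 mm, so the cover is down. I'll retreat and check.

```bash
echo '[{"sz":-3, "jaw":0}, {"sz":-15, "jaw":0}, {"sz":-30, "jaw":0}, {"sz":-35, "jaw":0}, {"sz":-35, "jaw":0}, {"sz":-30, "jaw":0}, {"sz":-20, "jaw":0}, {"jaw":0}]' > mv.in && python3 -m inch mv.in|grep -E 'pos|for|t:'
python3 - <<'E'
from h import *
from cell import snapshot
s,w=wrist("w6"); u=np.array([.189,.982])
for r in range(-65,76,20):
    c=np.array([453.7,52.4])+r*u; p=w[near(w,c,8,60,190)]; print(r,len(p),np.median(p[:,2]).round(1) if len(p) else None,end="; ")
cv2.imwrite("pics/c3.png",np.vstack([np.hstack([cv2.resize(s["frame"],(400,300)),cv2.resize(snapshot("top")["frame"],(400,300))])[:,:,::-1],cv2.resize(snapshot("scene")["frame"][120:270,190:390,::-1],(800,300))]))
E
```

```text
t: 21.37
position: [444.1, -5.5, 282.5]
tcp_rot: [-0.002, 0.996, -0.093, 0.003]
force: [-0.1, -0.1, -0.8]
grasp_force: 0.0
t 21.37 pos [444.1  -5.5 282.5] yaz -100.62 z [ 0.005  0.003 -1.   ] F [-0.1 -0.1 -0.8] gap 0.4 q [-0.77 -0.08  0.61  2.03  0.05  1.18 -1.93]
-65 154 112.4; -45 157 112.7; -25 156 112.6; -5 157 112.7; 15 156 112.7; 35 156 112.7; 55 154 112.6; 75 156 112.3;
```

View pics/c3.png

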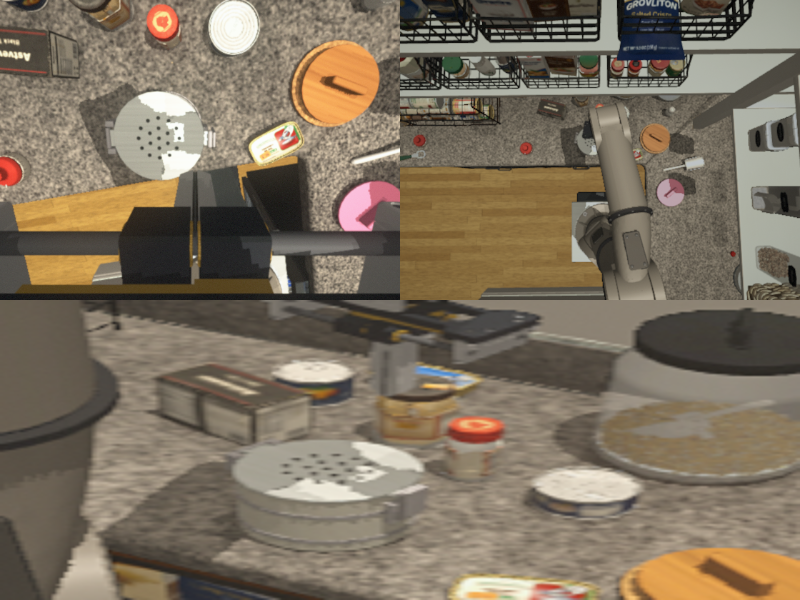

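The cover is flat and shut at z 112.6 everywhere (wrist view (155,135)). The lid lies knob up and centred on the cork (337,82), and everything else stands where it was.

```bash
python3 -c "
from cell import sign_off
print(sign_off())"
```

```text
the job is handed in; nothing more can be done
None
```

The job is handed in: the wooden lid came free at about 25° and lies knob up within about 1 mm of the cork rest's centre, the cover is snapped flat shut on the bin, and nothing else in the pictures was disturbed (about 21 s of robot time).

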